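# Air cleaned welding tips and set the vent cap

## Task

The canister of freshly cleaned welding tips has to dry out: lift its red lever to tip the canister to 30 degrees, pause there for a second so the tips roll over, and bring it back fully level. Then screw the knurled vent cap down (clockwise from above) until it bottoms out, back it off a quarter turn so it can breathe, and finish still gripping the cap between the fingers, holding it steady there. Leave the hoop, spanner and tin alone.

Things in the scene. Friction and masses are not known exactly. Their poses are not given: they have to be found in the camera images.
- cradle: Fixed grey steel cradle: base plate 150 x 140 x 8 mm, two uprights (8 mm thick, inner faces 48 mm either side of the middle, 100 mm high) carrying the canister's trunnions. Origin: centre of the plate's underside, on the table, straight below the canister's axis. The lever sticks out along its -x; y runs along the trunnion line, 85 mm above the table.
- canister_top (a point): Centre of the shoulder of the steel canister with two blue bands: 72 mm in diameter, 107 mm tall, 0.6 kg, the shoulder 137 mm above the table when level. z is the canister's axis, pointing up. Above it a brass threaded neck carries the cap.
- tip (a joint): Tipping angle of the canister about the trunnion line (rad). 0 = level, against a hard stop; grows as the lever is lifted and the canister's top leans away from the lever; hard stop at 0.8. Friction (0.4 N m) keeps it where it is left; some 3 to 6 N at the lever move it.
- lever_grip (a point): Middle of the red round grip (22 mm diameter, 55 mm long) of the canister's lever, 120 mm from the trunnion line towards the cradle's -x, 85 mm above the table when level; the grip lies along its x. Space below it and on both sides is free: pinch it from above, fingers closing along the cradle's y; it swivels between the pads as it goes up in an arc about the trunnion line.
- cap (a joint): Angle of the cap on its right-hand thread (rad): 0 = bottomed out (hard stop), grows as it is unscrewed (anticlockwise from above). It is already started on the thread, 2 to 3.6 rad above the bottom. It turns stiffly (0.08 N m), stays where it is left, rises 3 mm per full turn and cannot come off (stop at 5.0).
- cap_grip (a point): Point on the cap's axis at the height to grip: 16 mm above the cap's underside, 12 mm below its top, 158 mm above the table when level and bottomed out. Round knurled aluminium cap, 48 mm in diameter, 28 mm tall, coaxial with the canister. A red stripe on its top and side points along -x of this frame; when the cap is bottomed out it points at the lever.
- hoop: Loose rusty steel hoop lying flat, 100 mm across, 8 mm wall, 22 mm high. Bystander. Origin: centre of its underside.
- spanner: Loose steel spanner, 170 mm long, lying flat. Bystander. Origin: below its middle, on the table.
- tin: Loose open yellow tin, 66 mm across, 60 mm tall, upright. Bystander. Origin: centre of its underside.

How it is judged:
By the outcome, as a careful person would: the job done as asked, in the order asked, and still so for the second after the job is handed in, while the arm keeps its last pose, push and grip.
It also fails if it takes over 67 s, if anything falls off the work surface, if the arm or the gripper's body presses on something with over 40 N, if the wrist force passes 120 N, or if a joint passes its speed limit or range.

## Robot

A 6-joint arm with a two-finger parallel gripper is mounted at the origin on the work surface. World frame = base frame: x ahead of the robot, y to its left, z up, the work surface at z = 0. Lengths are in m, angles in degrees, forces in N, time in s.
With the tool pointing down it reaches from about 0.25 to 0.725 m from the base axis. Payload 9.7 kg.
Tool frame: the origin (TCP) lies midway between the tips of the shut fingers; the grasp point (between the pads) lies 19 mm behind it; z points along the fingers, y is the line along which they close (so a half turn about z gives the same grasp; the last joint's range is limited). The gripper opens to 85 mm and grips with 20 to 120 N. Pads are 22 mm wide; open, the fingers measure 114 mm over their backs; the gripper's body (76 mm by 85 mm) begins 54 mm behind the grasp point. The pads swing forward as they close: fully open they stand 13 mm farther back than shut.
Start: joints at [-66.692, 4.979, 10.078, 95.1, 0, 90], TCP at [0.218, -0.505, 0.231] pointing down, gripper open.
Joint ranges: [-179.16, 179.16], [-48.56, 103.87], [-65.8, 70.77], [-126.05, 130.52], [-82.76, 87.17], [-180, 180]. Speed limits (degrees/s): [127.2, 127.2, 147.25, 180, 180, 180].

## Interface

Orientations are given as [roll, pitch, yaw] about the fixed x, y, z axes, in that order (R = Rz(yaw) Ry(pitch) Rx(roll)).
In Python, from workcell import * gives the robot as it stands.
- The arm moves only by the tool servo_tool, never from a script. Its argument "moves" is a list of rows, each a list of 4 numbers: the shift along the world's x, y, z in cm, then the turn about the world's z in rad. A call has 1 to 20 rows; each row is the pose to reach, as a shift and turn from the pose commanded when the call began; what a row does not reach only later rows make up. A row lasts 1/12 s, in which the tool goes at most 41.7 mm and 7.16 degrees, less where a joint would pass 70% of its speed; a pose out of reach is approached as far as the arm can. A call with a gripper value outside its range is refused whole. "claw" is the closure, from 0 (fully open) to 1 (shut), set as the call begins (left out, the last holds). The fingers move at their own pace and stop on an object; "force" is the grip in N (left out, the last holds). Time passes only in rows, so rows that repeat a pose let the fingers close. It gives the time, the measured TCP pose, the force, the opening and the grip force at its end, in the units of the state.
- get_obs(): the state, without advancing time (a new reading comes with each control period).
- camera(name): name is "scene" or "top" or "wrist"; returns the picture (400x640x3 uint8, red, green, blue); there is no depth.
- get_calibration(name): a dict with "fx", "fy", "cx", "cy" (pixels), "rvec" (rotation vector, rad) and "tvec" (3), from world to camera coordinates, as OpenCV has them; the wrist camera has in their place "tool_from_camera" (4x4, takes a point from camera to tool coordinates, whose origin is the TCP and whose axes are the flange's). Camera axes: x right, y down, z forward; pixel columns grow to the right and rows downward; lengths in m; the calibration is good to about 2 mm. A picture is of the moment at which its call begins: read the wrist's pose just before it. get_calibration takes no time and is no camera call.
- job_done(): hands the job in; it is judged then, once.
The state is a dict: "time": time; "q": joint angles; "qd": joint speeds; "joint_efforts": joint torques, N m; "ee_pos": TCP position; "tcp_rot": TCP orientation; "wrist_force": force on the tool from outside, world axes, zero at the start; "torque": the same for the moment, N m; "opening": finger opening in m; "grasp_force": force on a finger pad.
Only numpy, scipy, OpenCV 4.12 (cv2) and the standard library are available. Lean on these libraries where they do the work, as an engineer would, in place of code of your own. Each camera call takes 0.05 s, during which the arm holds its last target. There are 200 camera calls.

## Working session

There is one attempt and no reset: what is moved stays moved. The work goes in short steps, Python scripts to look and compute and a tool call to move; the robot and the scene stay as the last step left them, time stands still between calls to the robot, and variables do not carry over. Pictures are saved under pics/ and viewed, at most 10 in all, crops included, and the job is handed in when it is done.

Besides the shell and the picture viewer there is one more tool, called after "Request:" in YAML: its name, and indented under it one key for each argument. servo_tool: Moves the arm, as the interface text tells. Its arguments: {"type":"object","properties":{"moves":{"type":"array","items":{"type":"array","items":{"type":"number"}}},"claw":{"type":"number"},"force":{"type":"number"}},"required":["moves"]}

```bash
mkdir -p pics; python3 - <<'E'
from workcell import *
import cv2
for n in("scene","top"):
    cv2.imwrite(f"pics/{n}0.png",camera(n)[:,:,::-1]); c=get_calibration(n); print(n,c)
o=get_obs(); print(o["time"],o["ee_pos"],o["tcp_rot"],o["opening"])
E
```

```text
scene {'fx': 478.2190438330386, 'fy': 478.2190438330386, 'cx': 311.58816932608966, 'cy': 203.45242713690945, 'rvec': array([ 2.07903534,  1.1403539 , -0.47458853]), 'tvec': array([-0.39083917, -0.2408296 ,  1.50251263])}
top {'fx': 403.97199628991154, 'fy': 403.97199628991154, 'cx': 318.6583864132727, 'cy': 196.61325407371905, 'rvec': array([ 2.17183732, -2.11583766,  0.10893041]), 'tvec': array([0.03185464, 0.67032848, 0.91313363])}
0.1 [ 0.2175403  -0.50492457  0.23065526] [-1.79932337e+02  9.19167724e-05  2.33073033e+01] 0.0852483767304103
```

View pics/scene0.png

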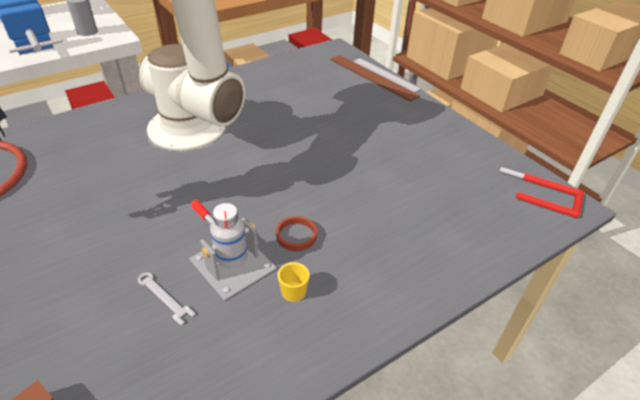

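View pics/top0.png

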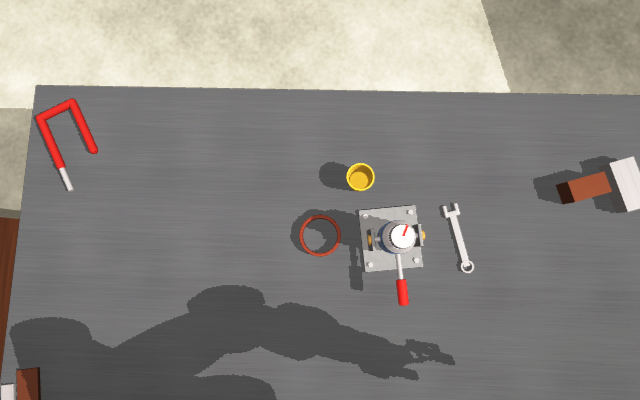

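The top view shows the cap at about (403,236) with its stripe pointing up and right. The red grip is at about (402,292), on the robot's side. The hoop is at (320,235), the tin at (360,177) and the spanner at (458,238).

```bash
cat > h.py <<'E'
import numpy as np, cv2
from workcell import *
def ray(name,uv):
    c=get_calibration(name); R=cv2.Rodrigues(np.array(c["rvec"]))[0]; t=np.array(c["tvec"])
    d=R.T@np.array([(uv[0]-c["cx"])/c["fx"],(uv[1]-c["cy"])/c["fy"],1]); return -R.T@t,d
def onz(name,uv,z):
    o,d=ray(name,uv); return o+d*(z-o[2])/d[2]
def red(im):
    h=cv2.cvtColor(im,cv2.COLOR_RGB2HSV); return (((h[...,0]<8)|(h[...,0]>172))&(h[...,1]>170)&(h[...,2]>110)).astype(np.uint8)
E
python3 - <<'E'
from h import *
im=camera("top")
m=red(im); m[:, :345]=0; m[:,:][:,440:]=0
n,l,s,c=cv2.connectedComponentsWithStats(m)
for i in range(1,n):
    if s[i,4]>3: print("red",s[i],c[i])
cv2.imwrite("pics/crop.png",cv2.resize(im[190:320,340:480,::-1],None,fx=4.2,fy=4.2,interpolation=cv2.INTER_CUBIC))
g=onz("top",(402.5,292),.085);print("grip",g)
print("cap",onz("top",(403,236),.171))
sc=camera("scene"); m=red(sc); m[:190]=0;m[260:]=0;m[:,:180]=0;m[:,270:]=0
n,l,s,c=cv2.connectedComponentsWithStats(m)
for i in range(1,n):
    if s[i,4]>3: print("red scene",s[i],c[i],onz("scene",c[i],.085))
cv2.imwrite("pics/crop2.png",cv2.resize(sc[185:310,150:310,::-1],None,fx=4,fy=4,interpolation=cv2.INTER_CUBIC))
E
```

```text
red [403 226   5  10  14] [404.85714286 230.35714286]
red [397 279  12  26 241] [402.12448133 292.08298755]
grip [ 0.45836437 -0.14081832  0.085     ]
cap [ 0.57729633 -0.12605534  0.171     ]
red scene [192 201  17  17 135] [199.34074074 208.22962963] [ 0.45427576 -0.14102773  0.085     ]
```

View pics/crop.png

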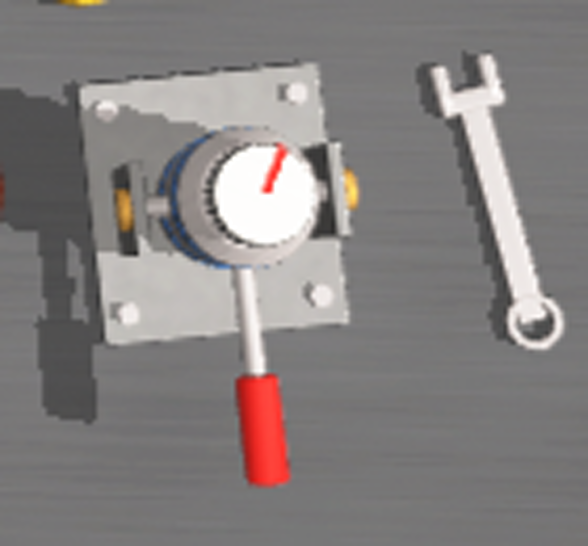

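The crop shows the plate corners at (80,87), (317,65), (349,322) and (106,345), and the cap's white top centred near (265,196). The stripe runs from there to (283,147), and the grip's axis from (257,377) to (268,485).

```bash
python3 - <<'E'
from h import *
P=lambda u:(u[0]/4.2+340-.38,u[1]/4.2+190-.38)
C=[onz("top",P(u),.008) for u in((80,87),(317,65),(349,322),(106,345))]
print("corners",np.round(C,4),"centre",np.mean(C,0)); C=np.array(C)
print("sides",[np.linalg.norm(C[i]-C[i-1]) for i in range(4)])
yx=[C[0]-C[3],C[1]-C[2]]; print("x yaw",[np.degrees(np.arctan2(v[1],v[0])) for v in yx]); yy=[C[0]-C[1],C[3]-C[2]]; print("from y",[np.degrees(np.arctan2(-v[0],v[1])) for v in yy])
im=camera("top")
h=cv2.cvtColor(im,cv2.COLOR_RGB2HSV); m=((im.min(2)>225)).astype(np.uint8); m[:215]=0;m[256:]=0;m[:,:385]=0;m[:,420:]=0
m|=(red(im)*(np.indices(m.shape)[0]<240)*(np.abs(np.indices(m.shape)[1]-403)<15)).astype(np.uint8)
n,l,s,c=cv2.connectedComponentsWithStats(m);i=1+s[1:,4].argmax()
ct=cv2.findContours((l==i).astype(np.uint8),0,1)[0][0]; e=cv2.fitEllipse(ct); print("cap",s[i],c[i],e,onz("top",c[i],.171))
r=onz("top",(404.86,230.36),.171); k=onz("top",c[i],.171); print("stripe dir",np.degrees(np.arctan2(*(r-k)[[1,0]])))
g=onz("top",(402.12,292.08),.088); print("grip",g,"lever->cap",np.linalg.norm((k-g)[:2]),np.degrees(np.arctan2(*(k-g)[[1,0]])))
E
```

```text
corners [[ 0.6424 -0.0482  0.008 ]
 [ 0.6587 -0.185   0.008 ]
 [ 0.5122 -0.2027  0.008 ]
 [ 0.4954 -0.0652  0.008 ]] centre [ 0.57717384 -0.12526612  0.008     ]
sides [np.float64(0.14802657047347637), np.float64(0.13779404457905398), np.float64(0.14753344525057832), np.float64(0.13858810551896683)]
x yaw [np.float64(6.5912376452200085), np.float64(6.898628996306765)]
from y [np.float64(6.785405172388452), np.float64(6.989043551400728)]
cap [391 225  24  23 406] [402.63054187 236.16009852] ((402.7098388671875, 235.9363250732422), (21.899248123168945, 22.78842544555664), 117.38838958740234) [ 0.57695551 -0.12531595  0.171     ]
stripe dir -20.74213054179802
grip [ 0.45846801 -0.13945054  0.088     ] lever->cap 0.11932758899892547 6.802768974339183
```

The measurements agree with the geometry given: the centre is at (0.577,-0.1253) and the cradle yaw is 6.8°. The grip is at (0.458,-0.1395), 119 mm from the axis. The cap stands about 2.66 rad up. I'll move above the lever grip.

Request:
servo_tool:
  moves:
    - [1, 1.5, 0, -0.02]
    - [3, 4.5, 0, -0.05]
    - [5.5, 8, 0, -0.08]
    - [8, 12, 0, -0.11]
    - [10.5, 16, 0, -0.14]
    - [13, 20, 0, -0.17]
    - [15.5, 24, 0, -0.2]
    - [18, 28, 0, -0.23]
    - [20.5, 31.5, -1, -0.26]
    - [22.5, 34.5, -2, -0.288]
    - [23.6, 36, -3, -0.288]
    - [24.04, 36.54, -4, -0.288]
    - [24.04, 36.54, -5, -0.288]
    - [24.04, 36.54, -5, -0.288]
    - [24.04, 36.54, -5, -0.288]
    - [24.04, 36.54, -5, -0.288]
  claw: 0
  force: 40

```text
time: 1.58
ee_pos: [0.4576, -0.1408, 0.182]
tcp_rot: [180.0, -0.0, 6.7]
wrist_force: [0.6, -0.6, -0.3]
opening: 0.0854
grasp_force: 0.0
```

Request:
servo_tool:
  moves:
    - [0, 0, -1.5, 0]
    - [0, 0, -4, 0]
    - [0, 0, -6.5, 0]
    - [0, 0, -9, 0]
    - [0, 0, -11, 0]
    - [0, 0, -11.8, 0]
    - [0, 0, -11.8, 0]
    - [0, 0, -11.8, 0]
    - [0, 0, -11.8, 0]

```text
time: 2.33
ee_pos: [0.4588, -0.1404, 0.0651]
tcp_rot: [179.9, -0.1, 6.8]
wrist_force: [0.5, -0.3, 0.1]
opening: 0.0852
grasp_force: 0.0
```

```bash
python3 - <<'E'
from h import *
o=get_obs(); print(o["time"],o["q"],o["ee_pos"],o["wrist_force"])
cv2.imwrite("pics/w1.png",camera("wrist")[:,:,::-1])
E
```

```text
2.3333 [-1.70123860e+01 -4.70106579e+00 -1.80081323e+01  7.65542014e+01
  4.29649940e-04  1.56222414e+02] [ 0.45879472 -0.14037385  0.06510665] [ 0.48527754 -0.27594787  0.11880424]
```

View pics/w1.png

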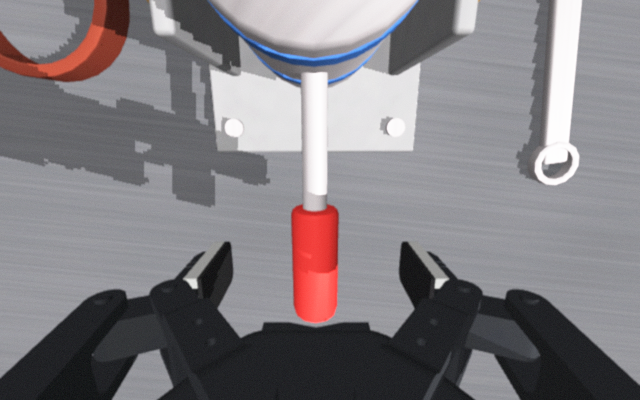

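The grip is centred between the open pads. I'll close on it.

Request:
servo_tool:
  moves:
    - [0, 0, 0, 0]
    - [0, 0, 0, 0]
    - [0, 0, 0, 0]
    - [0, 0, 0, 0]
    - [0, 0, 0, 0]
    - [0, 0, 0, 0]
    - [0, 0, 0, 0]
    - [0, 0, 0, 0]
    - [0, 0, 0, 0]
    - [0, 0, 0, 0]
  claw: 1
  force: 40

```text
time: 3.22
ee_pos: [0.4581, -0.1399, 0.0635]
tcp_rot: [180.0, -0.0, 6.8]
wrist_force: [-1.1, -3.2, 3.6]
opening: 0.0207
grasp_force: 39.1
```

Request:
servo_tool:
  moves:
    - [0.01, 0, 0.4, 0]
    - [0.04, 0, 1.0, 0]
    - [0.1, 0.01, 1.6, 0]
    - [0.18, 0.02, 2.1, 0]
    - [0.29, 0.03, 2.6, 0]
    - [0.41, 0.05, 3.1, 0]
    - [0.55, 0.07, 3.6, 0]
    - [0.72, 0.09, 4.1, 0]
    - [0.91, 0.11, 4.6, 0]
    - [1.12, 0.13, 5.07, 0]
    - [1.34, 0.16, 5.5, 0]
    - [1.5, 0.18, 5.8, 0]
    - [1.6, 0.19, 6.0, 0]
    - [1.6, 0.19, 6.0, 0]
    - [1.6, 0.19, 6.0, 0]

```text
time: 4.47
ee_pos: [0.4736, -0.138, 0.1228]
tcp_rot: [180.0, 0.1, 6.8]
wrist_force: [-0.3, -6.0, -4.8]
opening: 0.0205
grasp_force: 39.9
```

```bash
python3 - <<'E'
from h import *
for n in("scene","top"):
    im=camera(n); cv2.imwrite(f"pics/{n}1.png",im[:,:,::-1])
o=get_obs(); print(o["time"],o["ee_pos"],o["wrist_force"],o["torque"])
a,b=cv2.imread("pics/scene1.png")[160:310,140:300],cv2.imread("pics/top1.png")[190:320,340:480]
cv2.imwrite("pics/t1.png",np.vstack([cv2.resize(a,(400,375),interpolation=2),cv2.resize(b,(400,371)[:2],interpolation=2)])[:600] if 0 else np.hstack([cv2.resize(a,(400,375),interpolation=2),cv2.resize(b,(400,375),interpolation=2)]))
E
```

```text
4.5667 [ 0.47363001 -0.13798108  0.12278075] [ 0.71044598 -4.44066901 -3.56618224] [-0.98136442  0.35490366  0.03152438]
```

View pics/t1.png

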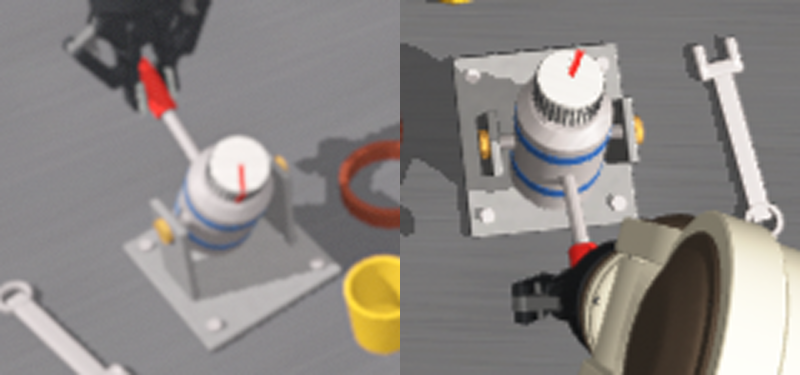

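The picture shows the canister tipped away from the lever, with the cap top centred at about (571,79) in the right half. I'll check the angle.

```bash
python3 - <<'E'
from h import *
from scipy.optimize import minimize_scalar
a=np.radians(6.8); ax=np.array([np.cos(a),np.sin(a),0]); c0=np.array([.577,-.1253,.085])
def proj(name,p):
    c=get_calibration(name); R=cv2.Rodrigues(c["rvec"])[0]; q=R@p+c["tvec"]; return np.array([c["cx"]+c["fx"]*q[0]/q[2],c["cy"]+c["fy"]*q[1]/q[2]])
for name,box in(("top",(380,200,420,236)),("scene",(215,205,255,250))):
    im=cv2.imread(f"pics/{name}1.png"); x0,y0,x1,y1=box
    m=np.zeros(im.shape[:2],np.uint8); m[y0:y1,x0:x1]=(im.min(2)>222)[y0:y1,x0:x1]
    m=cv2.morphologyEx(m,cv2.MORPH_CLOSE,np.ones((5,5)))
    n,l,s,c=cv2.connectedComponentsWithStats(m); i=1+s[1:,4].argmax()
    f=lambda t:c0+.0863*(ax*np.sin(t)+np.array([0,0,np.cos(t)]))
    for off in (0,):
        r=minimize_scalar(lambda t:np.sum((proj(name,f(t))-c[i])**2),bounds=(0,.8),method="bounded")
    print(name,s[i],c[i],np.degrees(r.x),r.fun**.5)
print("kin",np.degrees(np.arcsin((.1228-.0635)/.12)))
E
```

```text
top [388 208  25  19 358] [399.94413408 216.65921788] 27.59209572766069 0.4749087173434375
scene [225 215  22  21 364] [235.3021978  225.13186813] 28.566854620829492 0.7218276986751273
kin 29.614814395879844
```

```bash
python3 - <<'E'
from h import *
from scipy.optimize import minimize_scalar
a=np.radians(6.8); ax=np.array([np.cos(a),np.sin(a),0]); c0=np.array([.577,-.1253,.085])
def proj(name,p):
    c=get_calibration(name); R=cv2.Rodrigues(c["rvec"])[0]; q=R@p+c["tvec"]; return np.array([c["cx"]+c["fx"]*q[0]/q[2],c["cy"]+c["fy"]*q[1]/q[2]])
f=lambda t:c0+.0863*(ax*np.sin(t)+np.array([0,0,np.cos(t)]))
for name,b0,b1 in(("top",(385,215,420,256),(380,200,420,236)),("scene",(205,200,245,225),(215,205,255,250))):
    cs=[]
    for k,(x0,y0,x1,y1) in enumerate((b0,b1)):
        im=cv2.imread(f"pics/{name}{k}.png"); m=np.zeros(im.shape[:2],np.uint8)
        r=(im[...,2]>130)&(im[...,1]<im[...,2]*.8)
        m[y0:y1,x0:x1]=((im.min(2)>222)|r)[y0:y1,x0:x1]
        n,l,s,c=cv2.connectedComponentsWithStats(m,connectivity=4); i=1+s[1:,4].argmax()
        h=cv2.convexHull(cv2.findContours((l==i).astype(np.uint8),0,1)[0][0]); mo=cv2.moments(h)
        cs.append(np.array([mo["m10"],mo["m01"]])/mo["m00"]); print(name,k,s[i],cs[-1],proj(name,f(0 if k==0 else .5236)))
    for bias in (0,cs[0]-proj(name,f(0))):
        r=minimize_scalar(lambda t:np.sum((proj(name,f(t))+bias-cs[1])**2),bounds=(0,.8),method="bounded"); print(np.degrees(r.x),r.fun**.5)
E
```

```text
top 0 [391 224  24  24 430] [402.80479042 235.70219561] [402.64982553 236.13325397]
top 1 [388 207  25  20 355] [400.22966062 216.28823803] [399.15100831 215.28802107]
28.065114930493035 0.8332289551350215
27.45672247072138 0.589696079064783
scene 0 [214 204  22  16 269] [224.32026144 211.23398693] [224.39121455 209.99102117]
scene 1 [225 215  22  26 373] [235.26527958 226.35587343] [236.47038649 225.62650881]
29.968179471516276 1.4084448299318602
28.57014087736503 0.6829404313431964
```

The two views say roughly 28–29° and the kinematics say 29.6°. I'll nudge up slightly and hold for over 1 s.

Request:
servo_tool:
  moves:
    - [0.05, 0, 0.1, 0]
    - [0.1, 0.01, 0.18, 0]
    - [0.1, 0.01, 0.18, 0]
    - [0.1, 0.01, 0.18, 0]
    - [0.1, 0.01, 0.18, 0]
    - [0.1, 0.01, 0.18, 0]
    - [0.1, 0.01, 0.18, 0]
    - [0.1, 0.01, 0.18, 0]
    - [0.1, 0.01, 0.18, 0]
    - [0.1, 0.01, 0.18, 0]
    - [0.1, 0.01, 0.18, 0]
    - [0.1, 0.01, 0.18, 0]
    - [0.1, 0.01, 0.18, 0]
    - [0.1, 0.01, 0.18, 0]
    - [0.1, 0.01, 0.18, 0]
    - [0.1, 0.01, 0.18, 0]
    - [0.1, 0.01, 0.18, 0]

```text
time: 5.98
ee_pos: [0.4746, -0.1379, 0.1244]
tcp_rot: [180.0, 0.1, 6.8]
wrist_force: [0.3, -5.2, -5.1]
opening: 0.0206
grasp_force: 39.8
```

Request:
servo_tool:
  moves:
    - [-0.2, -0.02, -0.4, 0]
    - [-0.42, -0.05, -0.9, 0]
    - [-0.62, -0.08, -1.4, 0]
    - [-0.8, -0.1, -1.9, 0]
    - [-0.98, -0.12, -2.4, 0]
    - [-1.14, -0.14, -2.9, 0]
    - [-1.27, -0.15, -3.4, 0]
    - [-1.4, -0.16, -3.9, 0]
    - [-1.5, -0.17, -4.4, 0]
    - [-1.58, -0.18, -4.9, 0]
    - [-1.64, -0.19, -5.3, 0]
    - [-1.68, -0.2, -5.7, 0]
    - [-1.7, -0.2, -6.0, 0]
    - [-1.7, -0.2, -6.25, 0]
    - [-1.7, -0.2, -6.45, 0]
    - [-1.7, -0.2, -6.45, 0]
    - [-1.7, -0.2, -6.45, 0]
    - [-1.7, -0.2, -6.45, 0]

```text
time: 7.48
ee_pos: [0.4592, -0.1399, 0.064]
tcp_rot: [179.9, -0.3, 6.8]
wrist_force: [-8.8, 0.4, 25.3]
opening: 0.0208
grasp_force: 41.9
```

The canister is pressed against its level stop, with 25 N reacting at the lever. I'll relax, release and rise.

Request:
servo_tool:
  moves:
    - [0, 0, 0.2, 0]
    - [0, 0, 0.3, 0]
    - [0, 0, 0.3, 0]

```text
time: 7.73
ee_pos: [0.4591, -0.1398, 0.0644]
tcp_rot: [180.0, -0.2, 6.8]
wrist_force: [3.7, -2.1, 5.2]
opening: 0.0209
grasp_force: 39.9
```

Request:
servo_tool:
  moves:
    - [0, 0, 0, 0]
    - [0, 0, 0, 0]
    - [0, 0, 0, 0]
    - [0, 0, 0, 0]
    - [0, 0, 0, 0]
    - [0, 0, 0, 0]
    - [0, 0, 0, 0]
    - [0, 0, 0, 0]
    - [0, 0, 1, 0]
    - [0, 0, 3, 0]
    - [0, 0, 5.5, 0]
    - [0, 0, 8, 0]
    - [0, 0, 10.5, 0]
    - [0, 0, 13, 0]
    - [0, 0, 15, 0]
    - [0, 0, 16.5, 0]
    - [0, 0, 17, 0]
  claw: 0

```text
time: 9.15
ee_pos: [0.4586, -0.1399, 0.2369]
tcp_rot: [179.9, -0.2, 6.8]
wrist_force: [0.3, -0.6, -0.3]
opening: 0.0854
grasp_force: 0.0
```

Request:
servo_tool:
  moves:
    - [0.3, 0.05, 0, 0.08]
    - [0.8, 0.1, 0, 0.2]
    - [1.5, 0.2, 0, 0.32]
    - [2.5, 0.3, 0, 0.44]
    - [3.5, 0.4, 0, 0.56]
    - [4.5, 0.55, 0, 0.68]
    - [5.5, 0.65, 0, 0.8]
    - [6.5, 0.8, 0, 0.92]
    - [7.5, 0.9, 0, 1.04]
    - [8.5, 1.0, 0, 1.16]
    - [9.5, 1.15, 0, 1.28]
    - [10.3, 1.25, 0, 1.4]
    - [11, 1.35, 0, 1.52]
    - [11.5, 1.4, 0, 1.64]
    - [11.88, 1.43, 0, 1.76]
    - [11.88, 1.43, 0, 1.88]
    - [11.88, 1.43, 0, 2.0]
    - [11.88, 1.43, 0, 2.12]
    - [11.88, 1.43, 0, 2.24]
    - [11.88, 1.43, 0, 2.36]

```text
time: 10.82
ee_pos: [0.5766, -0.1254, 0.2332]
tcp_rot: [-180.0, -0.0, 142.4]
wrist_force: [-1.0, -0.6, 0.3]
opening: 0.0854
grasp_force: 0.0
```

Request:
servo_tool:
  moves:
    - [0, 0, 0, 0.12]
    - [0, 0, 0, 0.24]
    - [0, 0, 0, 0.36]
    - [0, 0, 0, 0.48]
    - [0, 0, 0, 0.6]
    - [0, 0, 0, 0.7]
    - [0, 0, 0, 0.76]
    - [0, 0, 0, 0.78]
    - [0, 0, 0, 0.78]
    - [0, 0, 0, 0.78]
    - [0, 0, 0, 0.78]

```text
time: 11.73
ee_pos: [0.5768, -0.1254, 0.2335]
tcp_rot: [180.0, -0.0, -173.4]
wrist_force: [-0.1, 0.6, 0.6]
opening: 0.0855
grasp_force: 0.0
```

```bash
python3 - <<'E'
from h import *
o=get_obs(); print(o["time"],o["q"],o["ee_pos"],o["tcp_rot"]); im=camera("wrist")
print(get_calibration("wrist"))
cv2.imwrite("pics/w2.png",im[:,:,::-1])
im=camera("scene"); cv2.imwrite("pics/scene2.png",im[:,:,::-1])
E
```

```text
11.7333 [-1.22675801e+01  1.07187547e+01  1.67049831e+01  9.60007642e+01
 -1.82159317e-03 -1.88912546e+01] [ 0.5767516  -0.12541964  0.23347859] [ 1.79997017e+02 -1.43426562e-02 -1.73376325e+02]
{'fx': 279.72715790015303, 'fy': 279.72715790015303, 'cx': 315.6615787510253, 'cy': 197.89563391998243, 'tool_from_camera': array([[-6.47596258e-04, -9.64000505e-01, -2.65899618e-01,
         6.83834766e-02],
       [ 9.99999755e-01, -5.53586318e-04, -4.28502343e-04,
         1.09926446e-04],
       [ 2.65878084e-04, -2.65899830e-01,  9.64000627e-01,
        -1.43425654e-01],
       [ 0.00000000e+00,  0.00000000e+00,  0.00000000e+00,
         1.00000000e+00]])}
```

View pics/w2.png

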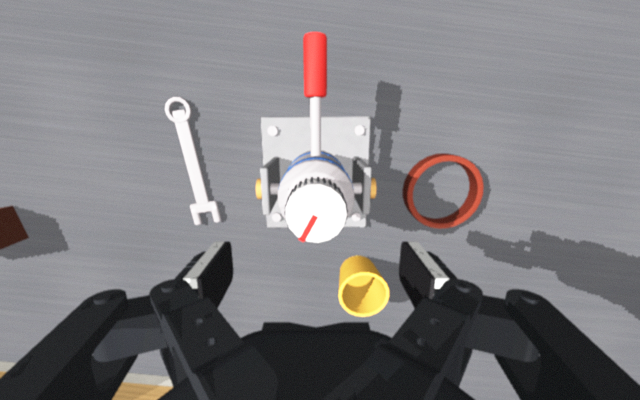

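The wrist view shows the canister level, the cap's white top centred near (317,212) and the stripe pointing to (302,241). I'll measure the centre and angle.

```bash
python3 - <<'E'
from h import *
from scipy.spatial.transform import Rotation as Ro
im=cv2.imread("pics/w2.png")[:,:,::-1].copy(); c=get_calibration("wrist"); T=c["tool_from_camera"]
p=np.array([0.5767516,-0.12541964,0.23347859]); R=Ro.from_euler("xyz",[179.997,-.0143,-173.376],degrees=True).as_matrix()
def cast(uv,z):
    d=R@T[:3,:3]@np.array([(uv[0]-c["cx"])/c["fx"],(uv[1]-c["cy"])/c["fy"],1]); o=R@T[:3,3]+p; return o+d*(z-o[2])/d[2]
rd=red(im); w=(im.min(2)>235).astype(np.uint8)
box=np.zeros_like(w); box[165:255,275:360]=1
m=(w|rd)*box; n,l,s,cc=cv2.connectedComponentsWithStats(m,connectivity=4); i=1+s[1:,4].argmax()
ct=cv2.convexHull(cv2.findContours((l==i).astype(np.uint8),0,1)[0][0]); e=cv2.fitEllipse(ct); print(s[i],e)
k=cast(e[0],.1713); print("cap",k)
for a in ((e[0][0]-e[1][0]/2,e[0][1]),(e[0][0]+e[1][0]/2,e[0][1])): print(np.linalg.norm(cast(a,.1713)-k))
r=rd*box; yx=np.argwhere(r); 
pts=np.array([cast(q[::-1],.1713)[:2] for q in yx]); f=pts.mean(0); v=f-k[:2]; d=cv2.fitLine(pts.astype(np.float32),2,0,.01,.01).ravel()
print("red",len(yx),np.degrees(np.arctan2(v[1],v[0])),np.degrees(np.arctan2(d[1],d[0])))
g=rd.copy(); g[120:]=0; g[:,:290]=0; g[:,340:]=0; q=np.argwhere(g).mean(0)[::-1]; print("grip",cast(q,.09))
E
```

```text
[ 285  184   62   59 2644] ((315.2381286621094, 212.84523010253906), (58.34998321533203, 61.19818878173828), 99.19953155517578)
cap [ 0.57709932 -0.12569475  0.1713    ]
0.022578288392473084
0.022577229044189653
red 25 -18.21963194269901 -21.658783
grip [ 0.45858715 -0.13679868  0.09      ]
```

Request:
servo_tool:
  moves:
    - [0, 0, -1, 0]
    - [0, 0, -3, 0]
    - [0, 0, -5, 0]
    - [0, 0, -7, 0]
    - [0, 0, -8.2, 0]
    - [0, -0.01, -9.0, 0]
    - [0, -0.01, -9.3, 0]
    - [0, -0.01, -9.3, 0]
    - [0, -0.01, -9.3, 0]
    - [0, -0.01, -9.3, 0]

```text
time: 12.67
ee_pos: [0.5773, -0.1256, 0.1417]
tcp_rot: [-180.0, 0.1, -173.3]
wrist_force: [0.6, 0.2, 0.6]
opening: 0.0855
grasp_force: 0.0
```

Request:
servo_tool:
  moves:
    - [0, 0, 0, 0]
    - [0, 0, 0, 0]
    - [0, 0, 0, 0]
    - [0, 0, 0, 0]
    - [0, 0, 0, 0]
    - [0, 0, 0, 0]
    - [0, 0, 0, 0]
    - [0, 0, 0, 0]
    - [0, 0, 0, 0]
  claw: 1
  force: 50

```text
time: 13.42
ee_pos: [0.577, -0.1254, 0.1412]
tcp_rot: [-180.0, 0.1, -173.3]
wrist_force: [-0.5, 0.7, 5.5]
opening: 0.0468
grasp_force: 51.1
```

Request:
servo_tool:
  moves:
    - [-0.02, 0, -0.01, -0.05]
    - [-0.04, 0, -0.02, -0.15]
    - [-0.06, -0.01, -0.03, -0.25]
    - [-0.07, -0.01, -0.03, -0.35]
    - [-0.07, -0.01, -0.04, -0.45]
    - [-0.07, -0.01, -0.05, -0.55]
    - [-0.07, -0.01, -0.05, -0.65]
    - [-0.07, -0.01, -0.06, -0.75]
    - [-0.07, -0.01, -0.06, -0.85]
    - [-0.07, -0.01, -0.07, -0.95]
    - [-0.07, -0.01, -0.07, -1.05]
    - [-0.07, -0.01, -0.08, -1.15]
    - [-0.07, -0.01, -0.08, -1.25]
    - [-0.07, -0.01, -0.09, -1.35]
    - [-0.07, -0.01, -0.09, -1.45]
    - [-0.07, -0.01, -0.1, -1.55]
    - [-0.07, -0.01, -0.1, -1.65]
    - [-0.07, -0.01, -0.11, -1.75]
    - [-0.07, -0.01, -0.11, -1.85]
    - [-0.07, -0.01, -0.12, -1.95]

```text
time: 15.08
ee_pos: [0.5792, -0.1235, 0.1404]
tcp_rot: [179.7, -0.3, 74.8]
wrist_force: [14.6, 11.1, 1.9]
opening: 0.0468
grasp_force: 51.1
```

```bash
python3 - <<'E'
from h import *
o=get_obs(); print(o["q"],o["wrist_force"],o["torque"],o["tcp_rot"])
E
```

```text
[-12.17319228   9.54187223   5.05059367  85.1719305    0.28633722
  92.98674844] [14.55545112 11.13964341  1.90376869] [ 2.31948329 -2.84997451  0.07849025] [179.67858158  -0.30349194  74.84175212]
```

The side forces show the cap axis is 1.7 mm further in x than I measured, at about (0.5787,-0.1252). I'll unload, release and regrip centred.

Request:
servo_tool:
  moves:
    - [0.1, 0.08, 0, 0]
    - [0.2, 0.16, 0, 0]
    - [0.26, 0.2, 0, 0]
    - [0.26, 0.2, 0, 0]

```text
time: 15.42
ee_pos: [0.5794, -0.1233, 0.1403]
tcp_rot: [179.9, -0.0, 75.0]
wrist_force: [1.2, 2.6, 6.9]
opening: 0.0469
grasp_force: 51.6
```

Request:
servo_tool:
  moves:
    - [0, 0, 0, 0]
    - [0, 0, 0, 0]
    - [0, 0, 0, 0]
    - [0, 0, 0, 0]
    - [-0.03, -0.1, 0.05, 0]
    - [-0.06, -0.16, 0.05, 0]
    - [-0.06, -0.16, 0.05, 0]
    - [-0.06, -0.16, 0.05, 0]
  claw: 0.2

```text
time: 16.08
ee_pos: [0.5781, -0.1253, 0.1399]
tcp_rot: [180.0, 0.0, 75.0]
wrist_force: [-0.0, 0.3, 0.2]
opening: 0.0681
grasp_force: 0.0
```

Request:
servo_tool:
  moves:
    - [0, 0, 0, 0]
    - [0, 0, 0, 0]
    - [0, 0, 0, 0]
    - [0, 0, 0, 0]
    - [0, 0, 0, 0]
    - [0, 0, 0, 0]
    - [0, 0, 0, 0]
  claw: 1

```text
time: 16.67
ee_pos: [0.5788, -0.1254, 0.1404]
tcp_rot: [179.9, 0.0, 75.0]
wrist_force: [5.0, -1.2, 2.6]
opening: 0.0468
grasp_force: 51.8
```

```bash
python3 - <<'E'
from h import *
o=get_obs(); print(o["q"],o["wrist_force"],o["torque"],o["tcp_rot"],o["ee_pos"])
E
```

```text
[-1.22227714e+01  9.78387204e+00  5.33226056e+00  8.54463345e+01
 -6.96255571e-03  9.27898226e+01] [ 5.01410195 -1.15833169  2.56058949] [-0.27156827 -1.00189063  0.03186238] [1.79897728e+02 1.98708701e-03 7.49873981e+01] [ 0.57875883 -0.12540832  0.14041398]
```

Cap centre confirmed at x of about 0.5788. I'll screw the rest down.

Request:
servo_tool:
  moves:
    - [0, 0, 0, -0.05]
    - [0, 0, -0.01, -0.13]
    - [0, 0, -0.01, -0.21]
    - [0, 0, -0.02, -0.29]
    - [0, 0, -0.02, -0.37]
    - [0, 0, -0.02, -0.45]
    - [0, 0, -0.03, -0.52]
    - [0, 0, -0.03, -0.57]
    - [0, 0, -0.03, -0.6]
    - [0, 0, -0.03, -0.6]
    - [0, 0, -0.03, -0.6]

```text
time: 17.58
ee_pos: [0.5787, -0.1253, 0.1401]
tcp_rot: [179.9, -0.1, 40.7]
wrist_force: [5.0, -1.6, 4.0]
opening: 0.0469
grasp_force: 52.1
```

```bash
cat > s.py <<'E'
from h import *
o=get_obs(); print(o["time"],o["q"][5],o["wrist_force"],o["torque"],o["tcp_rot"],o["joint_efforts"][5])
E
python3 s.py
```

```text
17.5833 127.1121588639794 [ 4.95095641 -1.58480464  4.03019389] [-0.33440402 -0.9853441  -0.10875669] [ 1.79926534e+02 -5.60037204e-02  4.06674124e+01] 0.07247446104884148
```

Request:
servo_tool:
  moves:
    - [0, 0, 0, -0.03]
    - [0, 0, 0, -0.06]
    - [0, 0, 0, -0.09]
    - [0, 0, 0, -0.12]
    - [0, 0, 0, -0.15]
    - [0, 0, 0, -0.15]

```text
time: 18.08
ee_pos: [0.5786, -0.1253, 0.1401]
tcp_rot: [179.9, -0.0, 32.1]
wrist_force: [5.4, -2.4, 4.6]
opening: 0.0466
grasp_force: 52.1
```

```bash
python3 s.py
```

```text
18.0833 135.67588746185268 [ 5.43677067 -2.43551009  4.55210779] [-0.57956751 -0.92785646  1.51521268] [ 1.79930710e+02 -4.62754555e-02  3.21164693e+01] 2.075228691101074
```

Torque has jumped to 1.5 N m, close to the predicted angle, so the cap has bottomed. I'll back off gently to find where the torque unwinds.

Request:
servo_tool:
  moves:
    - [0, 0, 0, 0.01]
    - [0, 0, 0, 0.02]
    - [0, 0, 0, 0.02]

```text
time: 18.33
ee_pos: [0.5786, -0.1253, 0.1401]
tcp_rot: [179.9, -0.0, 33.4]
wrist_force: [5.0, -1.4, 4.6]
opening: 0.0467
grasp_force: 52.1
```

```bash
python3 s.py
```

```text
18.3333 134.43647224321418 [ 5.00005911 -1.40613471  4.58551094] [-0.39182628 -0.97522237  0.90328052] [ 1.79932229e+02 -4.72901509e-02  3.33502750e+01] 0.6750896014273167
```

Request:
servo_tool:
  moves:
    - [0, 0, 0, 0.01]
    - [0, 0, 0, 0.02]
    - [0, 0, 0, 0.02]

```text
time: 18.58
ee_pos: [0.5786, -0.1253, 0.1401]
tcp_rot: [179.9, -0.1, 34.5]
wrist_force: [4.9, -1.1, 3.8]
opening: 0.0467
grasp_force: 52.1
```

```bash
python3 s.py
```

```text
18.5833 133.33471044617892 [ 4.90590284 -1.08529284  3.84113444] [-0.32656458 -0.98014394  0.32758641] [ 1.79937280e+02 -5.36371681e-02  3.44514998e+01] 0.09612974245101213
```

The torque unwinds to zero at yaw of about 35.0°, which is the bottom reference. I'll back off 90°, to yaw 125.1°.

Request:
servo_tool:
  moves:
    - [0, 0, 0, 0.05]
    - [0, 0, 0.01, 0.15]
    - [0, 0, 0.01, 0.25]
    - [0, 0, 0.02, 0.35]
    - [0, 0, 0.02, 0.45]
    - [0, 0, 0.03, 0.55]
    - [0, 0, 0.03, 0.65]
    - [0, 0, 0.04, 0.75]
    - [0, 0, 0.04, 0.85]
    - [0, 0, 0.05, 0.95]
    - [0, 0, 0.05, 1.05]
    - [0, 0, 0.06, 1.15]
    - [0, 0, 0.06, 1.25]
    - [0, 0, 0.07, 1.35]
    - [0, 0, 0.07, 1.45]
    - [0, 0, 0.07, 1.53]
    - [0, 0, 0.07, 1.57]
    - [0, 0, 0.07, 1.583]
    - [0, 0, 0.07, 1.583]
    - [0, 0, 0.07, 1.583]

```text
time: 20.25
ee_pos: [0.5789, -0.1253, 0.1408]
tcp_rot: [179.9, 0.1, 125.1]
wrist_force: [6.7, -2.1, 3.3]
opening: 0.0468
grasp_force: 52.0
```

```bash
python3 s.py; python3 - <<'E'
from h import *
for n in("scene","top"): cv2.imwrite(f"pics/{n}3.png",camera(n)[:,:,::-1])
w=camera("wrist")[:,:,::-1]
a,b=cv2.imread("pics/scene3.png")[160:310,140:300],w
cv2.imwrite("pics/f.png",np.hstack([cv2.resize(a,(400,375),interpolation=2),cv2.resize(b[100:,120:520],(400,375*1),interpolation=2)]))
E
```

```text
20.25 42.68405856617153 [ 6.70435065 -2.07813178  3.25950555] [-0.36249669 -1.32591661  0.05706481] [1.79914769e+02 8.51443349e-02 1.25098579e+02] 0.026137690292671323
```

View pics/f.png

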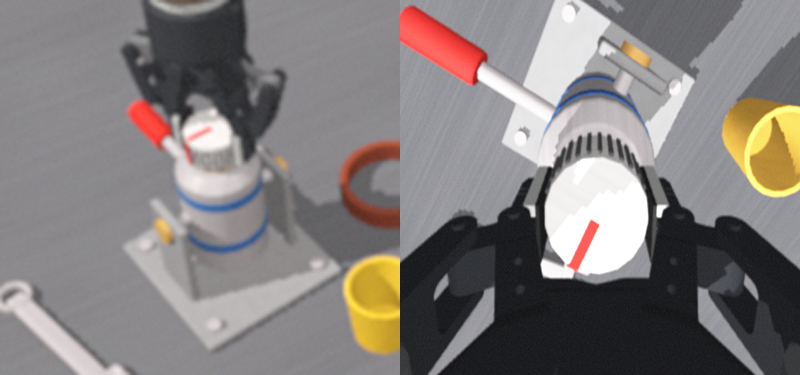

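The final view shows the canister level and the fingers on the cap. The stripe sits a quarter turn anticlockwise from the lever, so I'm handing in.

```bash
python3 -c "
from workcell import *
print(job_done())"
```

```text
the job is handed in; nothing more can be done
None
```

The job is handed in at about 20 s: canister tipped to about 30°, held for over 1 s and pressed back to its level stop; cap screwed down until it bottomed (torque jump), backed off 90° and still gripped; hoop, spanner and tin not touched.

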